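# Set up a two-tier cheese display

## Robot

A 6-joint arm with a two-finger parallel gripper is mounted at the origin on a cart in front of the work surface, level with it; the furniture and walls round the work are solid. World frame = base frame: x ahead of the robot, y to its left, z up, the work surface at z = 0. Lengths are in m, angles in rad, forces in N, time in s.
With the tool pointing down it reaches from about 0.35 to 0.975 m from the base axis. Payload 4.9 kg.
Tool frame: the origin (TCP) lies at the very end of the fingers, on their centre line; the grasp point (between the pads) lies 19 mm behind it; z points along the fingers, y is the line along which they close (so a half turn about z gives the same grasp; the last joint's range is limited). The gripper opens to 85 mm and grips with 20 to 120 N. Pads are 22 mm wide; open, the fingers measure 114 mm over their backs; the gripper's body (76 mm by 85 mm) begins 54 mm behind the grasp point. The pads swing forward as they close: fully open they stand 13 mm farther back than shut.
Start: joints at [1.024, 0.053, 1.613, -0, 1.476, -0.119], TCP at [0.259, 0.569, 0.231] pointing down, gripper open.
Joint ranges: [-3.01, 3.01], [-1.01, 2.22], [0.06, 2.58], [-1.02, 4.17], [0.09, 2.62], [-3.14, 3.14]. Speed limits (rad/s): [2.57, 2.57, 3.14, 3.14, 3.14, 3.14].

## Interface

Orientations are given as a rotation vector (axis times angle).
In Python, from station import get_obs, get_image, finish_job gives the robot as it stands. The module is installed in compiled form; this text tells all that it offers.
- The arm moves only by the tool carry_out, never from a script. Its argument "rows" is a list of rows, each a list of 7 numbers: the turn, a rotation vector about the tool's x, y, z as a fraction of full scale, then the shift along the tool's x, y, z as a fraction of full scale, then the closure, from -1 (fully open) to 1 (shut). A call has 1 to 5 rows; each row is the pose to reach, as a shift and turn from the pose commanded when the call began, along the tool's axes at that moment, turning the shorter way round; what a row does not reach only later rows make up. Full scale, the value 1, is 300 mm for a shift and pi rad for a turn. A row lasts 1/10 s, in which the tool goes at most 50 mm and 8.59 degrees, less where a joint would pass 70% of its speed; a pose out of reach is approached as far as the arm can. A call with a number of a shift or a turn outside -1 to 1 is refused whole. A call with a gripper value outside its range is refused whole. The fingers move at their own pace and stop on an object; "force" is the grip in N (left out, the last holds). Time passes only in rows, so rows that repeat a pose let the fingers close. It gives the time, the measured TCP pose, the force, the opening and the grip force at its end, in the units of the state.
- get_obs(): the state, without advancing time (a new reading comes with each control period).
- get_image(name): name is "scene" or "top"; returns a dict with "img" (420x560x3 uint8, blue, green, red), "mtx" (3x3 intrinsics, pixels), "D" ([k1, k2, p1, p2, k3] as OpenCV has them; the pictures are not rectified), "R" (3x3) and "t" (3): a world point X has camera coordinates R X + t. Camera axes: x right, y down, z forward; pixel columns grow to the right and rows downward; lengths in m; the calibration is good to about 2 mm. A picture is of the moment at which its call begins. There is no depth.
- finish_job(): hands the job in; it is judged then, once.
The state is a dict: "t": time; "q": joint angles; "dq": joint speeds; "effort": joint torques, N m; "tool_pos": TCP position; "tool_rot": TCP orientation; "contact_force": force on the tool from outside, world axes, zero at the start; "wrist_torque": the same for the moment, N m; "opening": finger opening in m; "grip_force": force on a finger pad.
Only numpy, scipy, OpenCV 4.12 (cv2) and the standard library are available. Lean on these libraries where they do the work, as an engineer would, in place of code of your own. Each camera call takes 0.05 s, during which the arm holds its last target. There are 200 camera calls.

## Task

Build the two-tier display in order. First push the big round cheese wheel, keeping it flat on the deck, into the display corner until it presses against both rails at once, without ramming them; only then push the hold-down's lever back past its hold-open point so that it stays open, take the freed cheese block off the stand and set it down gently on the wheel, flat and centred, leaving the wheel in the corner and the other cheeses where they are.

Things in the scene. Friction and masses are not known exactly. Their poses are not given: they have to be found in the camera images.
- wheel_centre (a point): centre (half-way up) of the big round white cheese wheel lying flat on the deck: about 156 mm across and not perfectly round (radius 74 to 80 mm, depending on the direction), 75 mm high, flat top and bottom, 0.6 to 1.1 kg; too wide to grasp, it slides when pushed low on its side (4 to 9 N)
- corner: fixed display corner: two low wooden rails at right angles, 46 mm high, 18 mm thick, 170 mm long. Origin on the deck where their inner faces meet. Back rail: inner face at local x = 0, running along -y; left rail: inner face at local y = 0, running along -x. The wheel belongs at negative x and y, touching both; its centre is then at about (-0.077, -0.077), +-3 mm
- rail_back: the back rail of the corner; same origin and axes as corner. Pushed hard against one rail, the wheel sticks there by friction instead of sliding on along it
- rail_left: the left rail of the corner; same origin and axes as corner. It grips the wheel by friction likewise
- stand: fixed portioning stand: a wooden board 240 x 130 x 12 mm (long along its x) carrying a sprung hold-down arm. Origin: centre of the board's underside; local -x is its front, where the cheese block lies; the hinge bracket (two steel cheeks 26 mm long, 30 mm apart over all, 90 mm high) stands at local x = +0.045. The board and everything on it is fixed except the arm and the block
- hinge (a point): hinge axis of the hold-down (along the stand's y), 78 mm above the deck, at local x = +0.045 of the stand. A steel arm reaches 88 mm forward (local -x) from it, its rubber pad pressing on the block's top; a black-gripped lever, 20 mm thick, rises 110 mm straight up from it when closed
- lever_tip (a point): top end of the hold-down's lever. Pushing the lever backward (stand's local +x) swings the arm up off the block; lever and arm turn as one piece
- holddown (a joint): hold-down angle (rad): 0 closed on the block, grows as the lever goes backward and the arm rises, 1.75 fully open. Over-centre spring: below about 0.6 it closes again, beyond that it flies open by itself and stays; about 5 to 7 N at the lever's upper part starts it moving
- block_centre (a point): centre (half-way up) of the cheese block lying on the stand's board under the hold-down: 58 x 105 x 52 mm, 0.23 to 0.46 kg, long along the stand's x (within 0.08 rad), so it is grasped across its 58 mm width (along the stand's y). The point's own y axis is the block's long axis, z up
- pear: bystander: yellow pear-shaped cheese, 58x58x73 mm; origin at its underside
- small_round: bystander: small pale round cheese, 101x97x46 mm; origin at its underside
- brick: bystander: small cheese brick, 57x92x40 mm; origin at its underside
- cut_piece: bystander: low dark-rinded cut piece, 100x92x40 mm; origin at its underside
- wedge: bystander: thin cheese wedge, 72x107x40 mm; origin at its underside
- wheel: the cheese wheel itself; origin at the centre of its underside
- block: the cheese block itself; origin at the centre of its underside, y along its length

How it is judged:
On the way, in this order (a step that is already met when the one before it is completed fails the run):
1. the wheel is pressed against both rails of the corner at once (over 1 N on each), the block still on the stand (contact force between wheel and rail_back above 1 N and contact force between wheel and rail_left above 1 N and distance of block_centre from where it was at the start of the episode below 0.03 m), for 0.1 s.
2. the hold-down stands open by itself with the block still on the stand (value of joint holddown above 1.4 rad and distance of block_centre from where it was at the start of the episode below 0.03 m), for 0.2 s.
At the end, for the whole second after the job is handed in: The block rests flat on the wheel's top, its centre within 12 mm of the wheel's axis; the wheel lies flat in the corner, its centre less than 85 mm from the inner face of each rail; the hold-down stands open; all is released and at rest (horizontal distance between block_centre and wheel_centre below 0.012 m and z of block_centre in the frame of wheel_centre between 0.0575 and 0.0695 m and angle between block_centre's own z axis and vertical below 0.08 rad and angle between wheel_centre's own z axis and vertical below 0.05 rad and x of wheel_centre in the frame of corner above -0.085 m and y of wheel_centre in the frame of corner above -0.085 m and value of joint holddown above 1.4 rad and linear speed of each of block, wheel below 0.02 m/s); the robot touches nothing.
It fails at once if the wheel is rammed against a rail (over 40 N) (contact force between wheel and rail_back above 40 N or contact force between wheel and rail_left above 40 N).
It fails at once if the wheel is lifted or tipped (height (world z) of wheel_centre above 0.058 m or angle between wheel_centre's own z axis and vertical above 0.25 rad).
It fails at once if the block is dropped or pressed hard on the wheel (over 40 N) (contact force between block and wheel above 40 N).
It fails at once if another cheese is shifted by more than 30 mm (distance of any of pear, small_round, brick, cut_piece, wedge from where it was at the start of the episode above 0.03 m).
It also fails if it takes over 72 s, if anything falls off the work surface, if the arm or the gripper's body presses on something with over 40 N, if the wrist force passes 120 N, or if a joint passes its speed limit or range.

## Working session

There is one attempt and no reset: what is moved stays moved. The work goes in short steps, Python scripts to look and compute and a tool call to move; the robot and the scene stay as the last step left them, time stands still between calls to the robot, and variables do not carry over. Pictures are saved under pics/ and viewed, at most 10 in all, crops included, and the job is handed in when it is done.

Besides the shell and the picture viewer there is one more tool, called after "Request:" by a JSON object that holds its "method" and its "body", one argument or row to a line. carry_out: Moves the arm, as the interface text tells. Shift numbers are shares of 300 mm and turn numbers shares of pi rad, none past 1 either way. Its arguments: {"type":"object","properties":{"rows":{"type":"array"},"force":{"type":"number"}},"required":["rows"]}

```bash
mkdir -p pics
cat > h.py <<'E'
import numpy as np, cv2
from station import get_obs,get_image,finish_job
def ray(im,px):
    p=cv2.undistortPoints(np.array(px,float).reshape(-1,1,2),im["mtx"],np.array(im["D"])).reshape(-1,2)
    R=np.array(im["R"]);t=np.array(im["t"]).ravel()
    return -R.T@t,(np.c_[p,np.ones(len(p))]@R)
def onz(im,px,z):
    c,d=ray(im,px); return c+d*((z-c[2])/d[:,2])[:,None]
def proj(im,X):
    R=np.array(im["R"]);t=np.array(im["t"],float)
    return cv2.projectPoints(np.array(X,float).reshape(-1,1,3),cv2.Rodrigues(R)[0],t,np.array(im["mtx"]),np.array(im["D"]))[0].reshape(-1,2)
E
python3 - <<'E'
from h import *
for n in("top","scene"):
    im=get_image(n); cv2.imwrite(f"pics/{n}0.png",im["img"]); print(n,ray(im,[[280,210]]))
    np.save(f"pics/{n}0.npy",im,allow_pickle=True)
print(get_obs())
E
```

```text
top (array([ 0.35865595, -0.04775111,  1.60529069]), array([[ 0.12483365, -0.00834004, -0.99216373]]))
scene (array([-0.03520202, -0.20724241,  1.25262528]), array([[ 0.45189706,  0.1164865 , -0.88446349]]))
{'t': 0.1, 'q': array([ 1.02398856e+00,  5.33471264e-02,  1.61418171e+00,  2.10910363e-05,
        1.47602188e+00, -1.19000365e-01]), 'dq': array([ 0.00015476, -0.00289546, -0.00401831,  0.0005518 ,  0.00046386,
       -0.00038497]), 'effort': array([ 1.59224196e-04, -3.94909143e+01, -3.71359956e+01, -9.79668954e-06,
        3.97572221e-03,  6.63534848e-06]), 'tool_pos': array([0.25898873, 0.56817707, 0.23013613]), 'tool_rot': array([-6.66748249e-01, -3.06934816e+00,  2.89546329e-03]), 'contact_force': array([ 0.35878227,  0.15268233, -0.15357517]), 'wrist_torque': array([ 0.01731046, -0.01065449, -0.00035547]), 'grip_force': 0.0, 'opening': 0.08548364330179686}
```

View pics/top0.png

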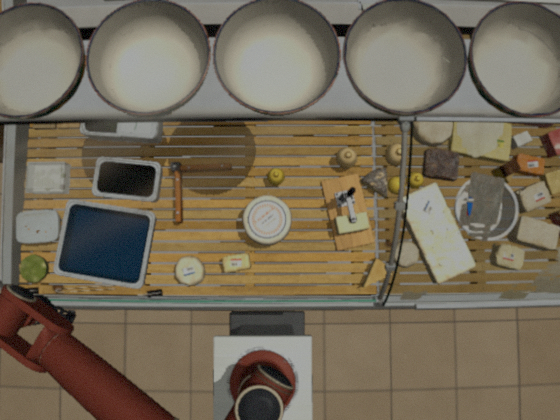

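View pics/scene0.png

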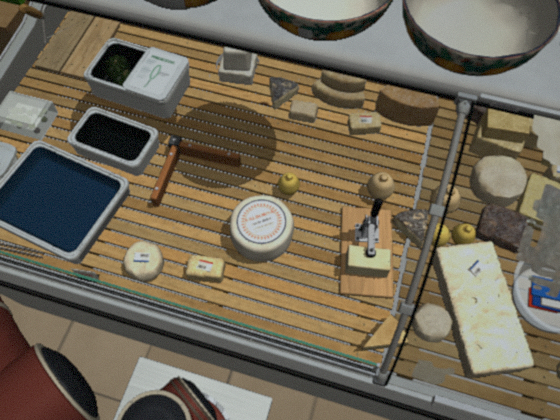

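The top view shows the rail corner near (177,165), the wheel at (267,220), and the stand at (348,212) with the block at (352,224) and the hinge at about (346,205). The pear is at (276,176). The scene view shows the same things: wheel (262,227), lever tip (378,200), block (369,262). Next I'll look closer at enlarged crops.

Run:
```python
from h import *
T=np.load("pics/top0.npy",allow_pickle=True).item();S=np.load("pics/scene0.npy",allow_pickle=True).item()
cv2.imwrite("pics/tc.png",cv2.resize(T["img"][145:290,155:390],None,fx=3.4,fy=3.4,interpolation=cv2.INTER_CUBIC)[:, :800]*1)
cv2.imwrite("pics/sc.png",cv2.resize(S["img"][130:310,140:405],None,fx=3,fy=3,interpolation=cv2.INTER_CUBIC))
print("wheel top",onz(T,[[267,220]],.075),onz(S,[[262,218]],.075))
print("corner top z.046",onz(T,[[177,165],[179,222],[232,168]],.046))
print("stand",onz(T,[[322,181],[358,176],[374,244],[338,249]],.012))
print("block",onz(T,[[352,224]],.064),onz(S,[[369,262]],.055))
```

```text
wheel top [[ 0.51940207 -0.01929098  0.075     ]] [[ 0.53230394 -0.01621572  0.075     ]]
corner top z.046 [[0.70520701 0.27744844 0.046     ]
 [0.51674177 0.266331   0.046     ]
 [0.69410499 0.0958598  0.046     ]]
stand [[ 0.65620786 -0.20176512  0.012     ]
 [ 0.67302889 -0.32296636  0.012     ]
 [ 0.44518703 -0.3703359   0.012     ]
 [ 0.42948694 -0.25093911  0.012     ]]
block [[ 0.50669644 -0.29068829  0.064     ]] [[ 0.50396613 -0.29350148  0.055     ]]
```

View pics/tc.png

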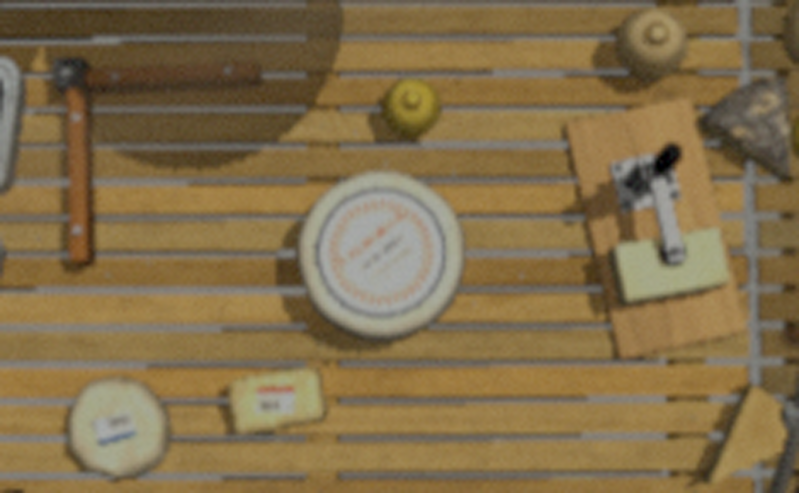

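View pics/sc.png

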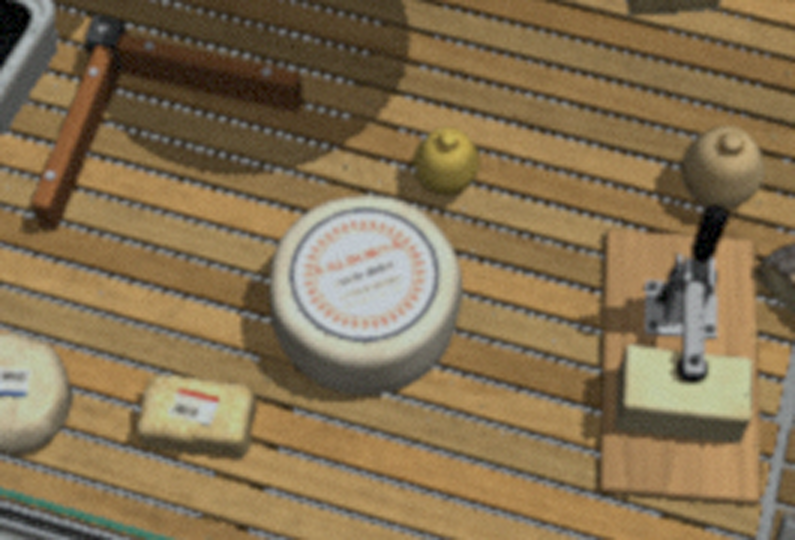

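The crops show the block with its long side across the stand, along stand y, which contradicts the text. So its 58 mm width lies along stand x. In tc the block's top face is at about (612–728, 230–300), the lever tip at (670,153), the wheel's label centre at (381,251) and the rails meet at about (88,85). I'll measure these properly and overlay the result as a check.

```bash
cat > m.py <<'E'
from h import *
T=np.load("pics/top0.npy",allow_pickle=True).item();S=np.load("pics/scene0.npy",allow_pickle=True).item()
t=lambda p:np.array(p,float)/3.4+[155,145]
s=lambda p:np.array(p,float)/3+[140,130]
def tri(a,b):
    c1,d1=ray(T,a);c2,d2=ray(S,b);d1=d1[0];d2=d2[0]
    k=np.linalg.lstsq(np.c_[d1,-d2],c2-c1,rcond=None)[0]
    p,q=c1+d1*k[0],c2+d2*k[1];return ((p+q)/2).round(4),(np.linalg.norm(p-q)).round(4)
np.set_printoptions(precision=4,suppress=True)
E
python3 - <<'E'
from m import *
print("wheel label",onz(T,t([[381,251]]),.075),onz(S,s([[365,273]]),.075),tri(t([381,251]),s([365,273])))
print("lever tip",tri(t([670,153]),s([716,213])))
print("pad",tri(t([674,255]),s([691,370])))
print("block T",onz(T,t([[612,243],[718,228],[730,285],[622,303]]),.064));print("block S",onz(S,s([[627,347],[752,362],[748,422],[623,402]]),.064))
print("stand S",onz(S,s([[606,230],[753,240],[758,500],[601,490]]),.012))
print("stand T",onz(T,t([[568,123],[688,99],[746,333],[618,357]]),.012))
print("left rail: T outer top",onz(T,t([[64,90],[69,262]]),.046)," inner floor",onz(T,t([[92,100],[92,262]]),0))
print("S outer top",onz(S,s([[84,55],[36,210]]),.046),"inner floor",onz(S,s([[110,100],[62,222]]),0))
print("back: T outer top",onz(T,t([[100,64],[258,64]]),.046),"inner floor",onz(T,t([[110,90],[262,83]]),0))
print("S outer top",onz(S,s([[122,36],[303,70]]),.046),"inner floor",onz(S,s([[125,65],[297,108]]),0))
# auto wheel: whitish mask in top
for n,im,c in(("T",T,(267,220)),("S",S,(262,222))):
    hsv=cv2.cvtColor(im["img"],cv2.COLOR_BGR2HSV); m=((hsv[...,1]<85)&(hsv[...,2]>110)).astype(np.uint8)
    m=cv2.morphologyEx(m,cv2.MORPH_CLOSE,np.ones((9,9)));m=cv2.morphologyEx(m,cv2.MORPH_OPEN,np.ones((9,9)))
    cs=[k for k in cv2.findContours(m,0,1)[0] if cv2.pointPolygonTest(k,c,False)>0]
    if cs: print(n,cv2.fitEllipse(cs[0]),cv2.boundingRect(cs[0]))
E
```

```text
wheel label [[ 0.5231 -0.0195  0.075 ]] [[ 0.5242 -0.0179  0.075 ]] (array([ 0.5225, -0.019 ,  0.079 ]), np.float64(0.0011))
lever tip (array([ 0.5961, -0.2739,  0.188 ]), np.float64(0.0003))
pad (array([ 0.518 , -0.2918,  0.0751]), np.float64(0.0028))
block T [[ 0.5311 -0.2366  0.064 ]
 [ 0.545  -0.3373  0.064 ]
 [ 0.491  -0.3473  0.064 ]
 [ 0.4745 -0.245   0.064 ]]
block S [[ 0.5275 -0.2377  0.064 ]
 [ 0.5439 -0.3368  0.064 ]
 [ 0.4923 -0.3435  0.064 ]
 [ 0.4801 -0.2453  0.064 ]]
stand S [[ 0.6556 -0.1963  0.012 ]
 [ 0.6835 -0.3213  0.012 ]
 [ 0.4519 -0.3699  0.012 ]
 [ 0.4235 -0.2472  0.012 ]]
stand T [[ 0.6556 -0.202   0.012 ]
 [ 0.6795 -0.321   0.012 ]
 [ 0.4487 -0.3718  0.012 ]
 [ 0.4262 -0.2468  0.012 ]]
left rail: T outer top [[0.6836 0.2874 0.046 ]
 [0.5166 0.2784 0.046 ]]  inner floor [[0.6828 0.269  0.    ]
 [0.5212 0.2653 0.    ]]
S outer top [[0.6729 0.2927 0.046 ]
 [0.5135 0.2718 0.046 ]] inner floor [[0.6608 0.2704 0.    ]
 [0.5299 0.2636 0.    ]]
back: T outer top [[0.709  0.253  0.046 ]
 [0.7081 0.0997 0.046 ]] inner floor [[0.6929 0.2512 0.    ]
 [0.6991 0.0998 0.    ]]
S outer top [[0.7022 0.2678 0.046 ]
 [0.7154 0.1003 0.046 ]] inner floor [[0.7007 0.2713 0.    ]
 [0.7029 0.1041 0.    ]]
T ((230.0282745361328, 234.47547912597656), (65.9979019165039, 173.26766967773438), 70.60961151123047) (146, 188, 180, 98)
S ((264.2589416503906, 222.74957275390625), (59.81781005859375, 70.61685180664062), 96.90814208984375) (231, 195, 68, 59)
```

All checks agree: lever tip z is 0.188, the block is 102–105 × 55 mm, the stand is 235 × 125 mm. Results:

| Item | Position | Yaw |
|---|---|---|
| Wheel | (0.523, -0.019) | – |
| Wheel target in corner | about (0.618, 0.190) | – |
| Hinge | (0.597, -0.275) | stand 12° |
| Block | (0.511, -0.291) | 8.4° |

Next I'll cradle the wheel between the open fingers, pushing at about 57° heading.

```bash
cat > g.py <<'E'
import sys
from h import *
from scipy.spatial.transform import Rotation as Ro
np.set_printoptions(precision=4,suppress=True)
def go(pos,phi=None):
    o=get_obs();R=Ro.from_rotvec(o["tool_rot"]);d=R.inv().apply(np.array(pos)-o["tool_pos"])/.3
    rv=np.zeros(3)
    if phi is not None:
        best=None
        for k in(0,180):
            p=np.radians(phi+k);y=np.array([np.cos(p),np.sin(p),0]);z=np.array([0,0,-1.]);x=np.cross(y,z)
            r=(R.inv()*Ro.from_matrix(np.c_[x,y,z])).as_rotvec()
            if best is None or np.linalg.norm(r)<np.linalg.norm(best): best=r
        rv=best/np.pi
    m=R.as_matrix()
    print("t",o["t"],"pos",o["tool_pos"],"phi",np.degrees(np.arctan2(m[1,1],m[0,1])).round(2),"tilt",m[:,2],"F",o["contact_force"],"open",o["opening"],"q6",o["q"][5])
    print("turn",rv,"deg",np.degrees(np.linalg.norm(rv)*np.pi),"shift",d)
    print("axes x",m[:,0],"y",m[:,1])
if __name__=="__main__":
    a=[float(v) for v in sys.argv[1:]]; go(a[:3],a[3] if len(a)>3 else None)
E
python3 g.py .4635 -.111 .2 147
```

```text
t 0.1 pos [0.259  0.5682 0.2301] phi 65.49 tilt [-0.001  -0.0017 -1.    ] F [ 0.3588  0.1527 -0.1536] open 0.08548364330179686 q6 -0.11900036481233248
turn [-0.0005 -0.0005 -0.4528] deg 81.51173771629041 shift [-1.5595 -1.7769  0.1035]
axes x [-0.9099  0.4149  0.0003] y [ 0.4149  0.9099 -0.0019]
```

Request:
{"method": "carry_out", "body": {
  "rows": [
    [0,0,0,-0.52,-0.59,0,-1],
    [0,0,0,-0.52,-0.59,0,-1],
    [0,0,0,-0.52,-0.59,0,-1],
    [0,0,0,-0.52,-0.59,0,-1],
    [0,0,0,-0.52,-0.59,0,-1]
  ]
}}

```text
t: 0.6
tool_pos: [0.3278, 0.3404, 0.2306]
tool_rot: [-0.668, -3.07, 0.002]
contact_force: [1.0, 0.0, 0.9]
opening: 0.0857
grip_force: 0.0
```

Request:
{"method": "carry_out", "body": {
  "rows": [
    [0,0,0,-0.52,-0.59,0,-1],
    [0,0,0,-0.52,-0.59,0,-1],
    [0,0,0,-0.52,-0.59,0,-1],
    [0,0,0,-0.52,-0.59,0,-1],
    [0,0,0,-0.52,-0.59,0,-1]
  ]
}}

```text
t: 1.1
tool_pos: [0.3964, 0.1146, 0.231]
tool_rot: [0.669, 3.069, -0.001]
contact_force: [1.0, -0.0, 0.7]
opening: 0.0855
grip_force: 0.0
```

Request:
{"method": "carry_out", "body": {
  "rows": [
    [0,0,0,-0.52,-0.59,0,-1],
    [0,0,0,-0.52,-0.59,0,-1],
    [0,0,0,-0.52,-0.59,0,-1],
    [0,0,0,-0.52,-0.59,0,-1],
    [0,0,0,-0.52,-0.59,0,-1]
  ]
}}

```text
t: 1.6
tool_pos: [0.4648, -0.1114, 0.2309]
tool_rot: [-0.67, -3.069, 0.0]
contact_force: [-0.2, 0.4, 0.2]
opening: 0.0857
grip_force: 0.0
```

Request:
{"method": "carry_out", "body": {
  "rows": [
    [0,0,-0.22,0,0,0,-1],
    [0,0,-0.22,0,0,0,-1],
    [0,0,-0.22,0,0,0,-1],
    [0,0,-0.22,0,0,0,-1],
    [0,0,-0.22,0,0,0,-1]
  ]
}}

```text
t: 2.1
tool_pos: [0.4645, -0.1086, 0.2307]
tool_rot: [0.419, -3.113, -0.001]
contact_force: [-0.5, 0.0, 0.2]
opening: 0.0852
grip_force: 0.0
```

Request:
{"method": "carry_out", "body": {
  "rows": [
    [0,0,-0.22,0,0,0,-1],
    [0,0,-0.22,0,0,0,-1],
    [0,0,-0.22,0,0,0,-1],
    [0,0,-0.22,0,0,0,-1],
    [0,0,-0.22,0,0,0,-1]
  ]
}}

```text
t: 2.6
tool_pos: [0.4645, -0.1085, 0.2307]
tool_rot: [1.449, -2.787, -0.001]
contact_force: [-0.0, 0.7, -0.1]
opening: 0.0853
grip_force: 0.0
```

```bash
python3 g.py .4635 -.111 .012 147
```

```text
t 2.6 pos [ 0.4645 -0.1085  0.2307] phi 144.96 tilt [-0.0009  0.0004 -1.    ] F [-0.0183  0.7107 -0.0665] open 0.08531233017753094 q6 -2.9157108404151804
turn [ 0.0003 -0.0001 -0.0113] deg 2.040726612195252 shift [ 0.0085 -0.0028  0.729 ]
axes x [-0.5741 -0.8188  0.0002] y [-0.8188  0.5741  0.001 ]
```

Request:
{"method": "carry_out", "body": {
  "rows": [
    [0,0,0,0,0,0.15,-1],
    [0,0,0,0,0,0.3,-1],
    [0,0,0,0,0,0.45,-1],
    [0,0,0,0,0,0.6,-1],
    [0,0,0,0,0,0.68,-1]
  ]
}}

```text
t: 3.1
tool_pos: [0.4615, -0.1073, 0.0227]
tool_rot: [1.441, -2.786, -0.008]
contact_force: [0.6, 0.0, -0.0]
opening: 0.0852
grip_force: 0.0
```

Request:
{"method": "carry_out", "body": {
  "rows": [
    [0,0,0,0,0,0.03,-1],
    [0,0,0,0,0,0.05,-1],
    [0,0,0,0,0,0.05,-1]
  ]
}}

```text
t: 3.4
tool_pos: [0.4653, -0.1089, 0.0128]
tool_rot: [-1.443, 2.79, -0.001]
contact_force: [0.6, -0.3, 0.5]
opening: 0.0855
grip_force: 0.0
```

Request:
{"method": "carry_out", "body": {
  "rows": [
    [0,0,0,-0.02,0,0,-1],
    [0,0,0,-0.04,0,0,-1],
    [0,0,0,-0.06,0,0,-1],
    [0,0,0,-0.08,0,0,-1],
    [0,0,0,-0.1,0,0,-1]
  ]
}}

```text
t: 3.9
tool_pos: [0.4822, -0.084, 0.0126]
tool_rot: [1.444, -2.788, 0.001]
contact_force: [-4.8, -3.0, 2.9]
opening: 0.0855
grip_force: 2.6
```

Request:
{"method": "carry_out", "body": {
  "rows": [
    [0,0,0,-0.01,0,0,-1],
    [0,0,0,-0.02,0,0,-1],
    [0,0,0,-0.03,0,0,-1],
    [0,0,0,-0.04,0,0,-1],
    [0,0,0,-0.05,0,0,-1]
  ]
}}

```text
t: 4.4
tool_pos: [0.4895, -0.072, 0.012]
tool_rot: [1.443, -2.786, -0.002]
contact_force: [-6.0, -2.4, 4.7]
opening: 0.0855
grip_force: 3.2
```

```bash
python3 g.py .56 .126 .012; python3 -c "
from h import *
im=get_image('top');cv2.imwrite('pics/t1.png',cv2.resize(im['img'][140:300,160:400],None,fx=3,fy=3,interpolation=2))"
```

```text
t 4.4 pos [ 0.4895 -0.072   0.012 ] phi 144.76 tilt [-0.0043 -0.0008 -1.    ] F [-6.0116 -2.418   4.7032] open 0.08545296573528738 q6 -2.820977913596338
turn [0. 0. 0.] deg 0.0 shift [-0.6747  0.1887 -0.0014]
axes x [-0.5769 -0.8168  0.0031] y [-0.8168  0.5769  0.0031]
```

View pics/t1.png

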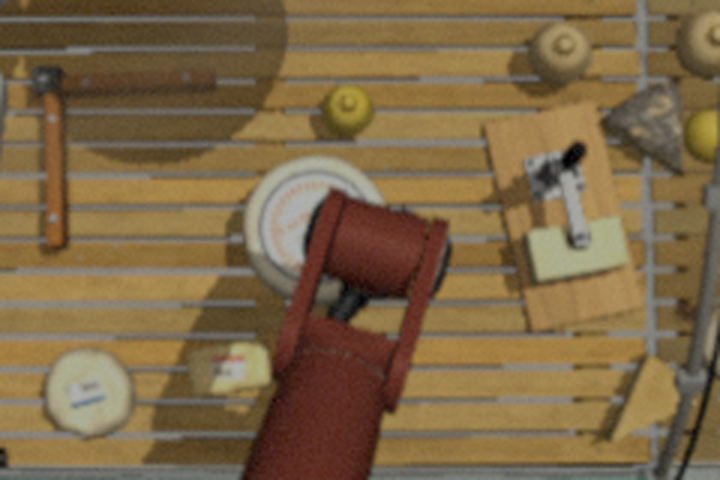

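The wheel is in the cradle and sliding: label near (300,215), moved about 10 mm, with nothing else disturbed. I'll push on toward the corner.

Request:
{"method": "carry_out", "body": {
  "rows": [
    [0,0,0,-0.03,0.007,0,-1],
    [0,0,0,-0.06,0.013,0,-1],
    [0,0,0,-0.09,0.02,0,-1],
    [0,0,0,-0.12,0.027,0,-1],
    [0,0,0,-0.15,0.033,0,-1]
  ]
}}

```text
t: 4.95
tool_pos: [0.5089, -0.0288, 0.0122]
tool_rot: [1.443, -2.79, -0.0]
contact_force: [-1.4, -3.8, -0.0]
opening: 0.0856
grip_force: 2.6
```

Request:
{"method": "carry_out", "body": {
  "rows": [
    [0,0,0,-0.03,0.007,0,-1],
    [0,0,0,-0.06,0.013,0,-1],
    [0,0,0,-0.09,0.02,0,-1],
    [0,0,0,-0.12,0.027,0,-1],
    [0,0,0,-0.15,0.033,0,-1]
  ]
}}

```text
t: 5.45
tool_pos: [0.5268, 0.0137, 0.0122]
tool_rot: [1.443, -2.79, -0.0]
contact_force: [-0.9, -3.0, -0.8]
opening: 0.085
grip_force: 2.5
```

Request:
{"method": "carry_out", "body": {
  "rows": [
    [0,0,0,-0.03,0.007,0,-1],
    [0,0,0,-0.06,0.013,0,-1],
    [0,0,0,-0.09,0.02,0,-1],
    [0,0,0,-0.12,0.027,0,-1],
    [0,0,0,-0.15,0.033,0,-1]
  ]
}}

```text
t: 5.95
tool_pos: [0.5448, 0.0561, 0.0122]
tool_rot: [1.443, -2.79, -0.0]
contact_force: [-1.9, -2.5, -0.2]
opening: 0.0852
grip_force: 2.5
```

```bash
python3 g.py .573 .128 .012; python3 -c "
from h import *
im=get_image('top');a=cv2.resize(im['img'][140:280,160:310],None,fx=2.6,fy=2.6,interpolation=2)
im=get_image('scene');b=cv2.resize(im['img'][120:260,140:290],None,fx=2.6,fy=2.6,interpolation=2)
cv2.imwrite('pics/t2.png',np.hstack([a,b]))"
```

```text
t 5.95 pos [0.5448 0.0561 0.0122] phi 144.69 tilt [-0.0003  0.     -1.    ] F [-1.8866 -2.5433 -0.1575] open 0.085248837228342 q6 -2.5585455425865273
turn [0. 0. 0.] deg 0.0 shift [-0.2499  0.0617  0.0007]
axes x [-0.578  -0.816   0.0002] y [-0.816   0.578   0.0003]
```

View pics/t2.png

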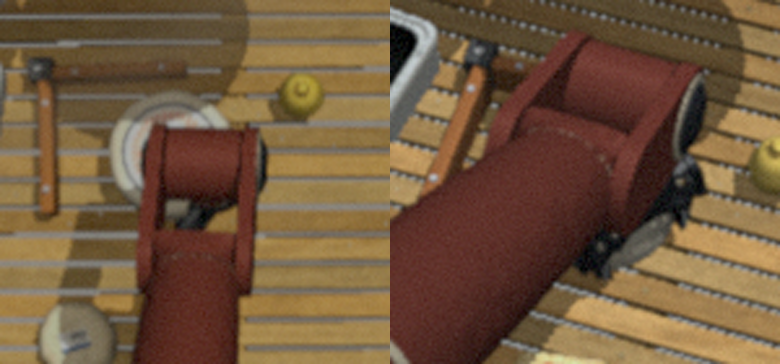

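The wheel is at about (0.589,0.117) (top-left part of the left panel), still clear of both rails by about 28 and 73 mm. I'll continue and slow down near the rails.

Request:
{"method": "carry_out", "body": {
  "rows": [
    [0,0,0,-0.03,0.007,0,-1],
    [0,0,0,-0.06,0.013,0,-1],
    [0,0,0,-0.09,0.02,0,-1],
    [0,0,0,-0.12,0.027,0,-1],
    [0,0,0,-0.15,0.035,0,-1]
  ]
}}

```text
t: 6.55
tool_pos: [0.5625, 0.0987, 0.0124]
tool_rot: [-1.443, 2.791, -0.001]
contact_force: [-1.8, -4.4, 1.6]
opening: 0.0854
grip_force: 2.8
```

Request:
{"method": "carry_out", "body": {
  "rows": [
    [0,0,0,-0.01,0.0025,0,-1],
    [0,0,0,-0.02,0.005,0,-1],
    [0,0,0,-0.03,0.0075,0,-1],
    [0,0,0,-0.04,0.01,0,-1],
    [0,0,0,-0.05,0.0125,0,-1]
  ]
}}

```text
t: 7.05
tool_pos: [0.5677, 0.1125, 0.0124]
tool_rot: [1.443, -2.79, 0.001]
contact_force: [-1.3, -5.1, 1.7]
opening: 0.0851
grip_force: 2.9
```

Request:
{"method": "carry_out", "body": {
  "rows": [
    [0,0,0,-0.005,0.001,0,-1],
    [0,0,0,-0.01,0.0025,0,-1],
    [0,0,0,-0.015,0.004,0,-1],
    [0,0,0,-0.02,0.005,0,-1]
  ]
}}

```text
t: 7.45
tool_pos: [0.5693, 0.1172, 0.0124]
tool_rot: [1.442, -2.788, 0.002]
contact_force: [-6.0, -11.3, 5.7]
opening: 0.0854
grip_force: 5.7
```

Request:
{"method": "carry_out", "body": {
  "rows": [
    [0,0,0,-0.003,-0.004,0,-1],
    [0,0,0,-0.006,-0.008,0,-1],
    [0,0,0,-0.006,-0.008,0,-1]
  ]
}}

```text
t: 7.75
tool_pos: [0.5698, 0.1171, 0.0119]
tool_rot: [1.44, -2.782, -0.002]
contact_force: [-13.0, -10.0, 10.5]
opening: 0.0856
grip_force: 8.8
```

```bash
python3 g.py .573 .128 .012
```

```text
t 7.75 pos [0.5698 0.1171 0.0119] phi 144.72 tilt [-0.009  -0.0029 -1.    ] F [-12.9556  -9.9959  10.4638] open 0.08563409438909908 q6 -2.448802537887059
turn [0. 0. 0.] deg 0.0 shift [-0.0358  0.0122 -0.0004]
axes x [-0.5775 -0.8163  0.0076] y [-0.8163  0.5776  0.0056]
```

Request:
{"method": "carry_out", "body": {
  "rows": [
    [0,0,0,-0.005,-0.001,0,-1],
    [0,0,0,-0.01,-0.002,0,-1],
    [0,0,0,-0.01,-0.002,0,-1],
    [0,0,0,-0.01,-0.002,0,-1]
  ]
}}

```text
t: 8.15
tool_pos: [0.57, 0.1172, 0.0119]
tool_rot: [1.437, -2.776, -0.001]
contact_force: [-21.0, -18.1, 18.5]
opening: 0.0853
grip_force: 11.8
```

```bash
python3 g.py .573 .128 .012;  python3 -c "
from h import *
im=get_image('top');a=cv2.resize(im['img'][150:260,160:260],None,fx=4,fy=4,interpolation=2)
im=get_image('scene');b=cv2.resize(im['img'][120:230,150:250],None,fx=4,fy=4,interpolation=2)
cv2.imwrite('pics/t3.png',np.hstack([a,b]))"
```

```text
t 8.15 pos [0.57   0.1172 0.0119] phi 144.73 tilt [-0.0144 -0.007  -0.9999] F [-21.0296 -18.0972  18.5121] open 0.08534966860472687 q6 -2.4453087896700247
turn [0. 0. 0.] deg 0.0 shift [-0.0351  0.0127 -0.0006]
axes x [-0.5773 -0.8164  0.014 ] y [-0.8164  0.5774  0.0077]
```

View pics/t3.png

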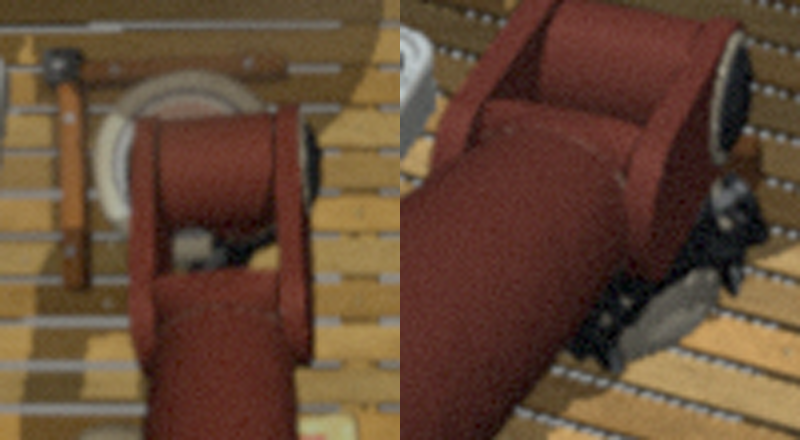

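Run:
```python
from m import *
T=get_image("top"); f=lambda p:np.array(p,float)/4+[160,150]
for z in(.04,.06,.07): print(z,"left",onz(T,f([[93,160]]),z)[0],"top",onz(T,f([[182,72]]),z)[0])
print("rail left inner floor", onz(T,f([[88,150],[90,285]]),0),"outer top",onz(T,f([[57,100],[66,285]]),.046))
print("back outer top", onz(T,f([[100,54],[280,52]]),.046), "left rail end(inner top)",onz(T,f([[83,288]]),.046))
# rays for old reference: wheel edges before
o=lambda p:np.array(p,float)/3.4+[155,145]
for z in(.04,.06,.07): print("before",z,onz(T,o([[300,250]]),z)[0],onz(T,o([[381,171]]),z)[0])
```

```text
0.04 left [0.6227 0.2559 0.04  ] top [0.6958 0.1839 0.04  ]
0.06 left [0.6193 0.252  0.06  ] top [0.6915 0.1809 0.06  ]
0.07 left [0.6176 0.2501 0.07  ] top [0.6894 0.1794 0.07  ]
rail left inner floor [[0.638  0.2681 0.    ]
 [0.5239 0.2639 0.    ]] outer top [[0.6717 0.2857 0.046 ]
 [0.5192 0.2745 0.046 ]]
back outer top [[0.7101 0.2511 0.046 ]
 [0.7109 0.1026 0.046 ]] left rail end(inner top) [[0.5167 0.2606 0.046 ]]
before 0.04 [0.5281 0.0584 0.04  ] [ 0.6041 -0.0189  0.04  ]
before 0.06 [0.526  0.0571 0.06  ] [ 0.601  -0.0193  0.06  ]
before 0.07 [0.5249 0.0564 0.07  ] [ 0.5994 -0.0195  0.07  ]
```

The wheel measures about (0.6135,0.177). That means it touches the back rail, but is still about 12 mm short of the left rail and stuck by friction. I'll ease off in x and push in +y.

Request:
{"method": "carry_out", "body": {
  "rows": [
    [0,0,0,0.008,0.011,0,-1],
    [0,0,0,0.008,0.011,0,-1],
    [0,0,0,0.002,0.015,0,-1],
    [0,0,0,-0.003,0.019,0,-1],
    [0,0,0,-0.008,0.023,0,-1]
  ]
}}

```text
t: 8.8
tool_pos: [0.5693, 0.1247, 0.0121]
tool_rot: [1.44, -2.785, 0.001]
contact_force: [-7.4, -10.7, 5.9]
opening: 0.0854
grip_force: 8.3
```

```bash
python3 g.py .573 .128 .012
```

```text
t 8.8 pos [0.5693 0.1247 0.0121] phi 144.67 tilt [-0.0048 -0.0035 -1.    ] F [ -7.4171 -10.6988   5.8817] open 0.0853970543991863 q6 -2.434041714142206
turn [0. 0. 0.] deg 0.0 shift [-0.0162 -0.0037  0.0002]
axes x [-0.5782 -0.8159  0.0057] y [-0.8159  0.5782  0.0019]
```

Request:
{"method": "carry_out", "body": {
  "rows": [
    [0,0,0,-0.004,0.006,0,-1],
    [0,0,0,-0.008,0.009,0,-1],
    [0,0,0,-0.012,0.011,0,-1]
  ]
}}

```text
t: 9.1
tool_pos: [0.5689, 0.13, 0.012]
tool_rot: [1.441, -2.786, 0.001]
contact_force: [-5.5, -10.3, 5.0]
opening: 0.0857
grip_force: 7.9
```

Request:
{"method": "carry_out", "body": {
  "rows": [
    [0,0,0,-0.004,0.002,0,-1],
    [0,0,0,-0.008,0.005,0,-1]
  ]
}}

```text
t: 9.3
tool_pos: [0.5689, 0.1318, 0.0121]
tool_rot: [1.44, -2.785, 0.003]
contact_force: [-6.6, -17.0, 6.7]
opening: 0.0854
grip_force: 9.7
```

Request:
{"method": "carry_out", "body": {
  "rows": [
    [0,0,0,-0.004,-0.005,0,-1],
    [0,0,0,-0.008,-0.009,0,-1],
    [0,0,0,-0.008,-0.009,0,-1]
  ]
}}

```text
t: 9.6
tool_pos: [0.5693, 0.1315, 0.0117]
tool_rot: [1.436, -2.777, -0.001]
contact_force: [-18.9, -17.2, 16.4]
opening: 0.0852
grip_force: 11.2
```

Request:
{"method": "carry_out", "body": {
  "rows": [
    [0,0,0,-0.005,0.001,0,-1],
    [0,0,0,-0.008,0.002,0,-1],
    [0,0,0,-0.008,0.002,0,-1]
  ]
}}

```text
t: 9.9
tool_pos: [0.5693, 0.1315, 0.0118]
tool_rot: [1.434, -2.773, 0.003]
contact_force: [-23.5, -26.0, 19.7]
opening: 0.0851
grip_force: 12.5
```

```bash
python3 g.py .573 .128 .012
```

```text
t 9.9 pos [0.5693 0.1315 0.0118] phi 144.67 tilt [-0.0164 -0.0106 -0.9998] F [-23.5278 -26.0135  19.7357] open 0.08511434754185108 q6 -2.4165460395143317
turn [0. 0. 0.] deg 0.0 shift [ 0.0025 -0.0169 -0.0007]
axes x [-0.5781 -0.8158  0.0181] y [-0.8158  0.5783  0.0072]
```

Both rails hold: the wheel doesn't move under about 24 N in x and 26 N in y. I'll back off and lift away.

Request:
{"method": "carry_out", "body": {
  "rows": [
    [0,0,0,0.02,0,0,-1],
    [0,0,0,0.05,0,0,-1],
    [0,0,0,0.1,0,0,-1],
    [0,0,0,0.15,0,0,-1],
    [0,0,0,0.2,0,0,-1]
  ]
}}

```text
t: 10.4
tool_pos: [0.5396, 0.0872, 0.0123]
tool_rot: [-1.443, 2.79, 0.0]
contact_force: [-0.3, -0.7, 1.1]
opening: 0.0856
grip_force: 0.0
```

Request:
{"method": "carry_out", "body": {
  "rows": [
    [0,0,0,0,0,-0.15,-1],
    [0,0,0,0,0,-0.3,-1],
    [0,0,0,0,0,-0.45,-1],
    [0,0,0,0,0,-0.6,-1],
    [0,0,0,0,0,-0.76,-1]
  ]
}}

```text
t: 10.9
tool_pos: [0.5392, 0.0873, 0.2416]
tool_rot: [1.442, -2.791, -0.001]
contact_force: [0.9, 0.6, -0.4]
opening: 0.0856
grip_force: 0.0
```

Request:
{"method": "carry_out", "body": {
  "rows": [
    [0,0,0.23,0,0,0,1],
    [0,0,0.23,0,0,0,1],
    [0,0,0.23,0,0,0,1],
    [0,0,0.23,0,0,0,1],
    [0,0,0.23,0,0,0,1]
  ],
  "force": 60
}}

```text
t: 11.4
tool_pos: [0.5398, 0.0873, 0.2401]
tool_rot: [-0.354, 3.121, 0.0]
contact_force: [0.2, 0.9, -0.0]
opening: 0.0121
grip_force: 0.0
```

Request:
{"method": "carry_out", "body": {
  "rows": [
    [0,0,0.23,0,0,0,1],
    [0,0,0.23,0,0,0,1],
    [0,0,0.23,0,0,0,1],
    [0,0,0.23,0,0,0,1],
    [0,0,0.23,0,0,0,1]
  ]
}}

```text
t: 11.9
tool_pos: [0.5398, 0.0873, 0.24]
tool_rot: [-0.772, -3.045, -0.0]
contact_force: [0.2, 0.9, 0.1]
opening: 0.0002
grip_force: 0.0
```

Request:
{"method": "carry_out", "body": {
  "rows": [
    [0,0,0.23,0,0,0,1],
    [0,0,0.23,0,0,0,1],
    [0,0,0.23,0,0,0,1],
    [0,0,0.23,0,0,0,1],
    [0,0,0.23,0,0,0,1]
  ]
}}

```text
t: 12.4
tool_pos: [0.5398, 0.0873, 0.24]
tool_rot: [-1.798, -2.576, -0.0]
contact_force: [-0.7, 0.1, -0.3]
opening: -0.0
grip_force: 0.0
```

```bash
python3 g.py .54 -.286 .23 10;  python3 -c "
from h import *
im=get_image('top');a=im['img'][150:260,160:280];np.save('pics/t4.npy',im,allow_pickle=True)
a=cv2.resize(a,None,fx=3.3,fy=3.3,interpolation=2)
im=get_image('scene');b=cv2.resize(im['img'][120:230,140:260],None,fx=3.3,fy=3.3,interpolation=2)
cv2.imwrite('pics/t4.png',np.hstack([a,b]))"
```

```text
t 12.4 pos [0.5398 0.0873 0.24  ] phi 20.16 tilt [ 0.      0.0002 -1.    ] F [-0.6708  0.0581 -0.3454] open -3.340647408567045e-05 q6 -0.327659915464121
turn [ 0.     -0.0001  0.0564] deg 10.156865025034826 shift [-1.1685 -0.4281  0.0332]
axes x [-0.3446  0.9388  0.0002] y [0.9388 0.3446 0.0001]
```

View pics/t4.png

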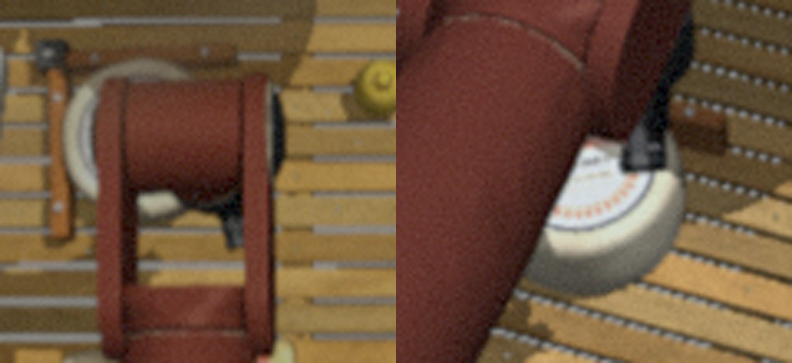

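The wheel sits in the corner and overlaps the visible inner edges of both rails (wheel edge at (65,140) in the left panel). Next, the lever.

Request:
{"method": "carry_out", "body": {
  "rows": [
    [0,0,0.045,0,0,0,1],
    [0,0,0.045,0,0,0,1]
  ]
}}

```text
t: 12.7
tool_pos: [0.54, 0.0876, 0.2402]
tool_rot: [-1.966, -2.45, -0.0]
contact_force: [0.0, 0.1, -0.7]
opening: -0.0001
grip_force: 0.0
```

Request:
{"method": "carry_out", "body": {
  "rows": [
    [0,0,0,-0.61,-0.116,0,1],
    [0,0,0,-0.61,-0.116,0,1],
    [0,0,0,-0.61,-0.116,0,1],
    [0,0,0,-0.61,-0.116,0,1],
    [0,0,0,-0.61,-0.116,0,1]
  ]
}}

```text
t: 13.2
tool_pos: [0.5452, -0.1023, 0.2402]
tool_rot: [1.969, 2.447, -0.001]
contact_force: [-0.1, 0.9, -0.7]
opening: 0.0005
grip_force: 0.0
```

Request:
{"method": "carry_out", "body": {
  "rows": [
    [0,0,0,-0.61,-0.116,0,1],
    [0,0,0,-0.61,-0.116,0,1],
    [0,0,0,-0.61,-0.116,0,1],
    [0,0,0,-0.61,-0.116,0,1],
    [0,0,0,-0.61,-0.116,0,1]
  ]
}}

```text
t: 13.7
tool_pos: [0.5503, -0.2879, 0.2399]
tool_rot: [1.969, 2.448, -0.001]
contact_force: [0.2, 1.1, 0.5]
opening: 0.0004
grip_force: 0.0
```

```bash
python3 g.py .548 -.2855 .155 12
python3 - <<'E'
from m import *
# wheel check from unobstructed scene/top: label + ellipse
T=get_image("top");S=get_image("scene")
np.save('pics/T5.npy',T,allow_pickle=True);np.save('pics/S5.npy',S,allow_pickle=True)
a=cv2.resize(T["img"][150:260,160:300],None,fx=2.85,fy=2.85,interpolation=2);b=cv2.resize(S["img"][100:230,170:310],None,fx=2.85,fy=2.85,interpolation=2)[:313]
cv2.imwrite("pics/t5.png",np.hstack([a,b]))
E
```

```text
t 13.7 pos [ 0.5503 -0.2879  0.2399] phi 12.36 tilt [-0.0003 -0.0007 -1.    ] F [0.2465 1.1175 0.497 ] open 0.00038218313030996017 q6 -0.817042308657486
turn [-0.0002  0.0002  0.002 ] deg 0.36173825115124014 shift [ 0.0095 -0.0057  0.2831]
axes x [-0.214   0.9768 -0.0006] y [ 0.9768  0.214  -0.0005]Traceback (most recent call last):
  File "<stdin>", line 6, in <module>
    return _nx.concatenate(arrs, 1, dtype=dtype, casting=casting)
           ~~~~~~~~~~~~~~~^^^^^^^^^^^^^^^^^^^^^^^^^^^^^^^^^^^^^^^
ValueError: all the input array dimensions except for the concatenation axis must match exactly, but along dimension 0, the array at index 0 has size 314 and the array at index 1 has size 313
```

Request:
{"method": "carry_out", "body": {
  "rows": [
    [0,0,0,0.01,-0.005,0.15,1],
    [0,0,0,0.01,-0.005,0.25,1],
    [0,0,0,0.01,-0.005,0.316,1],
    [0,0,0,0.01,-0.005,0.316,1]
  ]
}}

```text
t: 14.2
tool_pos: [0.5468, -0.2784, 0.1413]
tool_rot: [-1.959, -2.446, 0.0]
contact_force: [-0.2, -0.3, -0.3]
opening: 0.0003
grip_force: 0.0
```

Request:
{"method": "carry_out", "body": {
  "rows": [
    [0,0,0,0,0.03,0,1],
    [0,0,0,0,0.05,0,1],
    [0,0,0,0,0.07,0,1],
    [0,0,0,0,0.09,0,1]
  ]
}}

```text
t: 14.6
tool_pos: [0.5762, -0.2763, 0.1472]
tool_rot: [1.967, 2.447, -0.001]
contact_force: [-6.2, -1.1, 4.6]
opening: -0.0
grip_force: 3.1
```

Request:
{"method": "carry_out", "body": {
  "rows": [
    [0,0,0,0,0.06,0,1],
    [0,0,0,0,0.12,0,1],
    [0,0,0,0,0.18,0,1],
    [0,0,0,0,0.25,0,1],
    [0,0,0,0,0.32,0,1]
  ]
}}

```text
t: 15.1
tool_pos: [0.6701, -0.2554, 0.146]
tool_rot: [1.968, 2.448, 0.0]
contact_force: [-0.7, 0.1, -0.3]
opening: 0.0002
grip_force: 0.0
```

```bash
python3 g.py .511 -.291 .25 8.4
python3 - <<'E'
from m import *
T=get_image("top");S=get_image("scene")
a=cv2.resize(T["img"][140:280,160:400],None,fx=1.65,fy=2,interpolation=2)
a=cv2.resize(T["img"][150:260,290:390],None,fx=3.8,fy=3.8,interpolation=2);b=cv2.resize(S["img"][180:290,310:410],None,fx=3.8,fy=3.8,interpolation=2)
cv2.imwrite("pics/t6.png",np.hstack([a,b]))
E
```

```text
t 15.1 pos [ 0.6701 -0.2554  0.146 ] phi 12.39 tilt [ 0.0007 -0.0003 -1.    ] F [-0.7441  0.0569 -0.2797] open 0.000182575657399847 q6 -0.6840109302308081
turn [0.0002 0.0001 0.0221] deg 3.9859125673901055 shift [-0.0022 -0.5433 -0.347 ]
axes x [-0.2145  0.9767 -0.0004] y [0.9767 0.2145 0.0007]
```

View pics/t6.png

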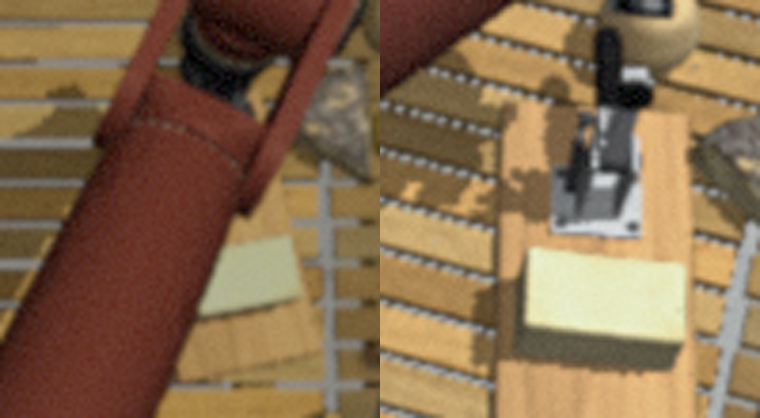

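The hold-down is open: the arm stands upright with no contact force, and the block lies free and unmoved at (607,290) in the right panel. Next I'll lift, move over the block and open the gripper.

Request:
{"method": "carry_out", "body": {
  "rows": [
    [0,0,0,0,0,-0.12,1],
    [0,0,0,0,0,-0.24,1],
    [0,0,0,0,0,-0.36,1],
    [0,0,0,0,0,-0.36,1]
  ]
}}

```text
t: 15.6
tool_pos: [0.6711, -0.2571, 0.2624]
tool_rot: [1.961, 2.438, 0.004]
contact_force: [-0.2, 0.4, 1.6]
opening: -0.0002
grip_force: 0.0
```

Request:
{"method": "carry_out", "body": {
  "rows": [
    [0,0,0.022,0,-0.14,0,-1],
    [0,0,0.022,0,-0.28,0,-1],
    [0,0,0.022,0,-0.42,0,-1],
    [0,0,0.022,0,-0.543,0,-1],
    [0,0,0.022,0,-0.543,0,-1]
  ]
}}

```text
t: 16.1
tool_pos: [0.506, -0.2911, 0.2529]
tool_rot: [-2.055, -2.374, 0.002]
contact_force: [0.0, -0.5, 1.1]
opening: 0.0725
grip_force: 0.0
```

```bash
python3 g.py .511 -.291 .022 8.4
python3 - <<'E'
from m import *
p=lambda q:np.array([((x-380)/3.8+310,y/3.8+180) for x,y in q])
S=get_image("scene"); c=onz(S,p([[530,248],[685,265],[682,342],[527,322]]),.064);print(c,c.mean(0))
np.save('pics/T7.npy',get_image("top"),allow_pickle=True)
E
```

```text
t 16.1 pos [ 0.506  -0.2911  0.2529] phi 8.24 tilt [-0.002   0.0001 -1.    ] F [ 0.031  -0.507   1.0972] open 0.07251760486772137 q6 -0.7926645041635014
turn [-0.0006 -0.0001 -0.0009] deg 0.19916343595711045 shift [-0.0023  0.0181  0.7697]
axes x [-0.1433  0.9897  0.0003] y [ 0.9897  0.1433 -0.0019]
[[ 0.5288 -0.2385  0.064 ]
 [ 0.546  -0.3354  0.064 ]
 [ 0.4941 -0.3435  0.064 ]
 [ 0.479  -0.2481  0.064 ]] [ 0.512  -0.2914  0.064 ]
```

Request:
{"method": "carry_out", "body": {
  "rows": [
    [0,0,0,0,0.017,0.14,-1],
    [0,0,0,0,0.017,0.28,-1],
    [0,0,0,0,0.017,0.42,-1],
    [0,0,0,0,0.017,0.52,-1],
    [0,0,0,0,0.017,0.56,-1]
  ]
}}

```text
t: 16.7
tool_pos: [0.5135, -0.2877, 0.081]
tool_rot: [-2.046, -2.375, 0.0]
contact_force: [-1.5, -0.1, 0.3]
opening: 0.0854
grip_force: 0.0
```

```bash
python3 g.py .512 -.291 .022 9
```

```text
t 16.7 pos [ 0.5135 -0.2877  0.081 ] phi 8.49 tilt [-0.0054  0.0043 -1.    ] F [-1.4802 -0.0836  0.2821] open 0.085420612292151 q6 -0.7854691101582092
turn [-0.0015 -0.0016 -0.0028] deg 0.644398636904165 shift [-0.011  -0.0057  0.1967]
axes x [-0.1476  0.989   0.005 ] y [ 0.989   0.1476 -0.0047]
```

Request:
{"method": "carry_out", "body": {
  "rows": [
    [0,0,0,-0.008,-0.004,0.06,-1],
    [0,0,0,-0.008,-0.004,0.12,-1],
    [0,0,0,-0.008,-0.004,0.16,-1],
    [0,0,0,-0.008,-0.004,0.19,-1],
    [0,0,0,-0.008,-0.004,0.19,-1]
  ]
}}

```text
t: 17.2
tool_pos: [0.5138, -0.2918, 0.0277]
tool_rot: [-2.051, -2.378, 0.0]
contact_force: [-0.2, 0.7, -0.0]
opening: 0.0857
grip_force: 0.0
```

Request:
{"method": "carry_out", "body": {
  "rows": [
    [0,0,0,0,0,0,1],
    [0,0,0,0,0,0,1],
    [0,0,0,0,0,0,1],
    [0,0,0,0,0,0,1],
    [0,0,0,0,0,0,1]
  ],
  "force": 40
}}

```text
t: 17.7
tool_pos: [0.5149, -0.2929, 0.03]
tool_rot: [2.05, 2.377, 0.0]
contact_force: [1.1, -0.4, 6.0]
opening: 0.0577
grip_force: 45.1
```

```bash
python3 g.py .512 -.291 .022 9
```

```text
t 17.7 pos [ 0.5149 -0.2929  0.03  ] phi 8.43 tilt [ 0.0021 -0.0015 -1.    ] F [ 1.0546 -0.4095  6.0159] open 0.05767686521961127 q6 -0.7900226081173662
turn [ 0.0006  0.0006 -0.0032] deg 0.5885323077475989 shift [ 0.0077 -0.0086  0.0265]
axes x [-0.1466  0.9892 -0.0018] y [0.9892 0.1466 0.0019]
```

Request:
{"method": "carry_out", "body": {
  "rows": [
    [0,0,0,0,0,-0.04,1],
    [0,0,0,0,0,-0.12,1],
    [0,0,0,0,0,-0.25,1],
    [0,0,0,0,0,-0.38,1],
    [0,0,0,0,0,-0.5,1]
  ]
}}

```text
t: 18.2
tool_pos: [0.5131, -0.2917, 0.1794]
tool_rot: [-2.051, -2.377, 0.0]
contact_force: [0.8, -0.8, -4.0]
opening: 0.0573
grip_force: 44.3
```

```bash
python3 g.py .6126 .1927 .2
python3 - <<'E'
from m import *
T5=np.load("pics/T5.npy",allow_pickle=True).item();S5=np.load("pics/S5.npy",allow_pickle=True).item()
# label ring (bluish: b>r) fit within a ROI
X0=np.array([.523,-.019,.075]);X1=np.array([.6126,.1927,.075])
for n,im,X in(("T0",T,X0),("T5",T5,X1),("S0",S,X0),("S5",S5,X1)):
    u=proj(im,X)[0];g=im["img"].astype(int);yy,xx=np.mgrid[:420,:560]
    roi=np.hypot(xx-u[0],yy-u[1])<(30 if n[0]=="T" else 36)
    for lo in(0,8):
        m=roi&(g[...,0]-g[...,2]>lo)
        ys,xs=np.where(m);
        m8=cv2.morphologyEx(m.astype(np.uint8),cv2.MORPH_OPEN,np.ones((2,2)))
        pts=cv2.findNonZero(m8)
        if pts is None or len(pts)<10: print(n,lo,len(xs));continue
        hull=cv2.convexHull(pts);e=cv2.fitEllipse(hull)if len(hull)>5 else None
        print(n,lo,len(xs),e, onz(im,[e[0]],.075)[0] if e else None)
E
```

```text
t 18.2 pos [ 0.5131 -0.2917  0.1794] phi 8.43 tilt [-0.0014  0.001  -1.    ] F [ 0.7655 -0.7805 -3.9691] open 0.05734664819163872 q6 -0.7899996811568315
turn [0. 0. 0.] deg 0.0 shift [ 1.5487  0.5645 -0.0674]
axes x [-0.1465  0.9892  0.0012] y [ 0.9892  0.1465 -0.0012]
T0 0 50
T0 8 0
T5 0 3
T5 8 0
S0 0 1003 ((261.968994140625, 222.23800659179688), (43.840110778808594, 49.459197998046875), 84.46733856201172) [ 0.5212 -0.0196  0.075 ]
S0 8 492 ((261.7741394042969, 222.24142456054688), (42.248069763183594, 46.57863998413086), 104.28945922851562) [ 0.5211 -0.0192  0.075 ]
S5 0 725 ((191.7120819091797, 164.34507751464844), (48.91590118408203, 57.19763946533203), 124.78483581542969) [0.6276 0.2036 0.075 ]
S5 8 157 ((198.69293212890625, 171.33108520507812), (19.512773513793945, 52.62171936035156), 92.122314453125) [0.613 0.179 0.075]
```

Run:
```python
from m import *
T5=np.load("pics/T5.npy",allow_pickle=True).item();S5=np.load("pics/S5.npy",allow_pickle=True).item()
a=T5["img"][155:255,165:265];b=S5["img"][125:225,150:250]
v=np.hstack([cv2.resize(k,None,fx=4,fy=4,interpolation=2) for k in(a,b)])
cv2.imwrite("pics/t8.png",np.clip((v/255.)**.65*255,0,255).astype(np.uint8))
```

```text
(no output)
```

View pics/t8.png

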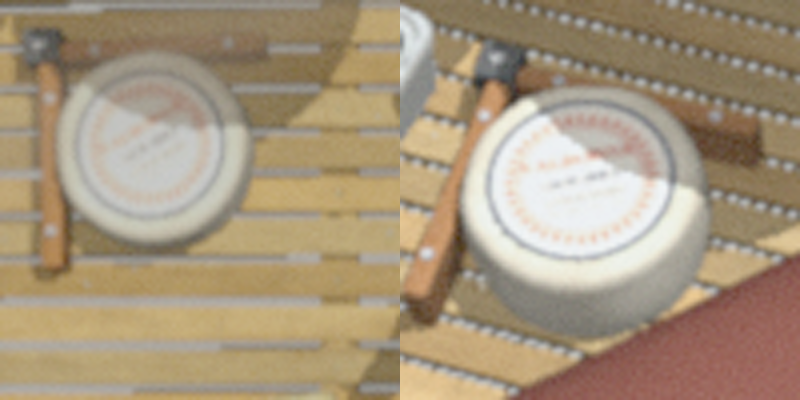

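The wheel is nestled in the corner. Label ring centre is at (150,144) in the left panel and (581,180) in the right.

Run:
```python
from m import *
print(onz(T,[[202.5,191]],.075),onz(S,[[195.25,169.9]],.075),tri(np.array([202.5,191]),np.array([195.25,169.9])))
```

```text
[[0.6133 0.1871 0.075 ]] [[0.6144 0.189  0.075 ]] (array([0.6123, 0.1869, 0.0793]), np.float64(0.0012))
```

Request:
{"method": "carry_out", "body": {
  "rows": [
    [0,0,0,0.06,0.02,-0.05,1],
    [0,0,0,0.17,0.06,-0.05,1],
    [0,0,0,0.28,0.1,-0.05,1],
    [0,0,0,0.4,0.147,-0.05,1],
    [0,0,0,0.512,0.188,-0.05,1]
  ]
}}

```text
t: 18.7
tool_pos: [0.546, -0.1291, 0.1917]
tool_rot: [-2.05, -2.376, 0.001]
contact_force: [-0.0, -0.2, -2.5]
opening: 0.0575
grip_force: 44.3
```

Request:
{"method": "carry_out", "body": {
  "rows": [
    [0,0,0,0.11,0.04,0,1],
    [0,0,0,0.22,0.08,0,1],
    [0,0,0,0.33,0.12,0,1],
    [0,0,0,0.43,0.158,0,1],
    [0,0,0,0.512,0.188,0,1]
  ]
}}

```text
t: 19.2
tool_pos: [0.5789, 0.031, 0.1916]
tool_rot: [-2.048, -2.378, 0.003]
contact_force: [0.2, -0.4, -3.2]
opening: 0.0571
grip_force: 44.3
```

Request:
{"method": "carry_out", "body": {
  "rows": [
    [0,0,0,0.11,0.04,0,1],
    [0,0,0,0.22,0.08,0,1],
    [0,0,0,0.33,0.12,0,1],
    [0,0,0,0.43,0.158,0,1],
    [0,0,0,0.48,0.177,0,1]
  ]
}}

```text
t: 19.7
tool_pos: [0.6102, 0.1814, 0.1915]
tool_rot: [-2.047, -2.379, 0.003]
contact_force: [0.3, -0.4, -3.2]
opening: 0.0577
grip_force: 44.3
```

Request:
{"method": "carry_out", "body": {
  "rows": [
    [0,0,0,0.01,0,0,1],
    [0,0,0,0.01,0,0,1],
    [0,0,0,0.01,0,0,1]
  ]
}}

```text
t: 20.0
tool_pos: [0.611, 0.1803, 0.193]
tool_rot: [-2.053, -2.378, 0.002]
contact_force: [-0.8, -0.5, -3.2]
opening: 0.0576
grip_force: 44.3
```

```bash
python3 g.py .6135 .189 .110 8.4
```

```text
t 20.0 pos [0.611  0.1803 0.193 ] phi 8.38 tilt [-0.0011 -0.0008 -1.    ] F [-0.815  -0.5216 -3.2299] open 0.05755641904754957 q6 0.024406811809350684
turn [-0.0004  0.0002 -0.0001] deg 0.07976000331070271 shift [0.0276 0.0129 0.2767]
axes x [-0.1457  0.9893 -0.0006] y [ 0.9893  0.1457 -0.0012]
```

Request:
{"method": "carry_out", "body": {
  "rows": [
    [0,0,0,0.028,0.012,0.06,1],
    [0,0,0,0.028,0.012,0.14,1],
    [0,0,0,0.028,0.012,0.22,1],
    [0,0,0,0.028,0.012,0.27,1],
    [0,0,0,0.028,0.012,0.29,1]
  ]
}}

```text
t: 20.5
tool_pos: [0.6121, 0.1896, 0.1031]
tool_rot: [-2.051, -2.376, 0.006]
contact_force: [-0.0, 1.2, -2.7]
opening: 0.0574
grip_force: 44.3
```

Request:
{"method": "carry_out", "body": {
  "rows": [
    [0,0,0,0,0,0.004,1],
    [0,0,0,0,0,0.01,1],
    [0,0,0,0,0,0.016,1],
    [0,0,0,0,0,0.021,1]
  ]
}}

```text
t: 20.9
tool_pos: [0.6145, 0.1904, 0.1014]
tool_rot: [2.051, 2.378, 0.003]
contact_force: [-0.2, -0.7, -2.9]
opening: 0.0577
grip_force: 44.3
```

```bash
python3 g.py .6135 .189 .093 8.4
```

```text
t 20.9 pos [0.6145 0.1904 0.1014] phi 8.43 tilt [ 0.0021  0.0004 -1.    ] F [-0.2459 -0.7389 -2.9236] open 0.05766683639317394 q6 0.03767758762543737
turn [ 0.0007 -0.      0.0002] deg 0.12369097214583681 shift [-0.004  -0.0041  0.0279]
axes x [-0.1466  0.9892  0.0001] y [0.9892 0.1466 0.0021]
```

Request:
{"method": "carry_out", "body": {
  "rows": [
    [0,0,0,-0.003,-0.003,0.006,1],
    [0,0,0,-0.003,-0.003,0.012,1],
    [0,0,0,-0.003,-0.003,0.018,1]
  ]
}}

```text
t: 21.2
tool_pos: [0.613, 0.1891, 0.0948]
tool_rot: [2.052, 2.379, 0.0]
contact_force: [-0.2, 0.7, -3.2]
opening: 0.0574
grip_force: 44.3
```

Request:
{"method": "carry_out", "body": {
  "rows": [
    [0,0,0,0,0,0.003,1],
    [0,0,0,0,0,0.006,1],
    [0,0,0,0,0,0.008,1]
  ]
}}

```text
t: 21.5
tool_pos: [0.613, 0.1892, 0.0924]
tool_rot: [-2.052, -2.379, 0.0]
contact_force: [-0.5, -0.7, -0.9]
opening: 0.0573
grip_force: 44.6
```

Request:
{"method": "carry_out", "body": {
  "rows": [
    [0,0,0,0,0,0.003,1],
    [0,0,0,0,0,0.004,1]
  ]
}}

```text
t: 21.7
tool_pos: [0.613, 0.1892, 0.0924]
tool_rot: [-2.052, -2.379, 0.001]
contact_force: [-4.4, -0.8, 6.9]
opening: 0.0571
grip_force: 45.2
```

Request:
{"method": "carry_out", "body": {
  "rows": [
    [0,0,0,0,0,0,0.3],
    [0,0,0,0,0,0,-0.4],
    [0,0,0,0,0,0,-1],
    [0,0,0,0,0,0,-1],
    [0,0,0,0,0,0,-1]
  ]
}}

```text
t: 22.2
tool_pos: [0.6132, 0.1892, 0.0912]
tool_rot: [2.052, 2.378, 0.001]
contact_force: [0.4, 0.0, -0.4]
opening: 0.0852
grip_force: 0.0
```

Request:
{"method": "carry_out", "body": {
  "rows": [
    [0,0,0,0,0,-0.03,-1],
    [0,0,0,0,0,-0.1,-1],
    [0,0,0,0,0,-0.22,-1],
    [0,0,0,0,0,-0.36,-1],
    [0,0,0,0,0,-0.5,-1]
  ]
}}

```text
t: 22.7
tool_pos: [0.6128, 0.1891, 0.2431]
tool_rot: [2.052, 2.379, 0.0]
contact_force: [0.9, 0.2, -0.3]
opening: 0.0853
grip_force: 0.0
```

Request:
{"method": "carry_out", "body": {
  "rows": [
    [0,0,0,-0.15,0,0,-1],
    [0,0,0,-0.3,0,0,-1],
    [0,0,0,-0.45,0,0,-1],
    [0,0,0,-0.6,0,0,-1],
    [0,0,0,-0.75,0,0,-1]
  ]
}}

```text
t: 23.2
tool_pos: [0.6462, -0.0351, 0.2422]
tool_rot: [2.051, 2.378, 0.001]
contact_force: [-0.1, -0.7, -0.8]
opening: 0.085
grip_force: 0.0
```

Request:
{"method": "carry_out", "body": {
  "rows": [
    [0,0,0,-0.15,0,0,-1],
    [0,0,0,-0.2,0,0,-1],
    [0,0,0,-0.2,0,0,-1]
  ]
}}

```text
t: 23.5
tool_pos: [0.655, -0.0947, 0.2416]
tool_rot: [2.056, 2.375, 0.0]
contact_force: [-0.5, -0.2, 0.2]
opening: 0.0853
grip_force: 0.0
```

```bash
python3 g.py .6135 .189 .3
python3 - <<'E'
from m import *
# block on wheel: yellow mask near the expected spot; top face z=.127
for n in("top","scene"):
    im=get_image(n);np.save(f"pics/{n}9.npy",im,allow_pickle=True);hsv=cv2.cvtColor(im["img"],cv2.COLOR_BGR2HSV)
    X=[[.6135+a*.9892-b*.1466,.189+a*.1466+b*.9892,.127] for a,b in((.028,.0515),(.028,-.0515),(-.028,-.0515),(-.028,.0515))]
    P=proj(im,X);print(n,"expected corners",P.round(1).tolist())
    c=P.mean(0);print("hsv at centre",hsv[int(c[1]),int(c[0])])
    m=np.zeros((420,560),np.uint8);x,y=c.astype(int)
    h=hsv[y-26:y+27,x-26:x+27].astype(int);m[y-26:y+27,x-26:x+27]=(abs(h[...,0]-hsv[y,x,0])<6)&(h[...,1]>60)
    for r in m[y-24:y+25:2,x-26:x+27]: print("".join(".#"[v] for v in r))
E
```

```text
t 23.5 pos [ 0.655  -0.0947  0.2416] phi 8.25 tilt [ 0.0005 -0.     -1.    ] F [-0.5038 -0.2024  0.1824] open 0.08532736971186773 q6 -0.3999662254767737
turn [0. 0. 0.] deg 0.0 shift [ 0.9558 -0.001  -0.1947]
axes x [-0.1434  0.9897 -0.0001] y [0.9897 0.1434 0.0004]
top expected corners [[181.8, 181.9], [214.6, 176.9], [217.0, 194.5], [184.1, 199.5]]
hsv at centre [ 29  53 172]
.....................................................
.....................................................
.....................................................
.....................................................
.....................................................
.....................................................
.....................................................
........................................#............
...........................###.#...######............
.....................##########...#..#....#..........
.............#..#....#######..............#..........
..........................................#..........
..........................................##.........
...........##....
[... 1396 characters left out ...]
...........#########################################
..........###########################################
........#############################################
.....################################################
..###################################################
##################################.##################
#####################################################
###.#################################################
#####################################################
##.##################################################
#####################################################
#####################################################
#####################################################
```

Request:
{"method": "carry_out", "body": {
  "rows": [
    [0,0,0,-0.15,-0.1,0,-1],
    [0,0,0,-0.3,-0.2,0,-1],
    [0,0,0,-0.4,-0.33,0,-1],
    [0,0,0,-0.5,-0.45,0,-1],
    [0,0,0,-0.5,-0.45,0,-1]
  ]
}}

```text
t: 24.1
tool_pos: [0.541, -0.2624, 0.2415]
tool_rot: [2.055, 2.376, -0.002]
contact_force: [0.4, 0.8, 0.2]
opening: 0.0854
grip_force: 0.0
```

Run:
```python
from m import *
for n,k in(("top","T5"),("scene","S5")):
    im=get_image(n);o=np.load(f"pics/{k}.npy",allow_pickle=True).item()
    X=[[.6135+a*.9892-b*.1466,.189+a*.1466+b*.9892,.127] for a,b in((.028,.0515),(.028,-.0515),(-.028,-.0515),(-.028,.0515))]
    P=proj(im,X);print(n,P.round(1).tolist());x,y=P.mean(0).astype(int)
    d=np.abs(cv2.GaussianBlur(im["img"],(3,3),0).astype(int)-cv2.GaussianBlur(o["img"],(3,3),0)).sum(2)
    print("origin",x-34,y-30)
    for r in d[y-30:y+41:2,x-34:x+35]: print("".join(" .#"[(v>45)+(v>90)] for v in r))
```

```text
top [[181.8, 181.9], [214.6, 176.9], [217.0, 194.5], [184.1, 199.5]]
origin 165 158Traceback (most recent call last):
  File "<stdin>", line 8, in <module>
  File "<stdin>", line 8, in <genexpr>
TypeError: string indices must be integers, not 'numpy.bool'
```

Run:
```python
from m import *
for n,k in(("top","T5"),("scene","S5")):
    im=get_image(n);o=np.load(f"pics/{k}.npy",allow_pickle=True).item()
    x,y=(199,188) if n=="top" else (192,159)
    d=np.abs(cv2.GaussianBlur(im["img"],(3,3),0).astype(int)-cv2.GaussianBlur(o["img"],(3,3),0)).sum(2)
    print(n,"origin",x-34,y-30)
    for r in d[y-30:y+41:2,x-34:x+35]: print("".join(" .#"[int(v>45)+int(v>90)] for v in r))
```

```text
top origin 165 158
                                                                     
                                                                     
                                                                     
                                                                     
                                                                     
                                                                     
                                                                     
                                                                     
                                                                     
                                                                     
                                                 .                   
                                      ....##.... .#.                 
                                .....############. #.                
                                    .############# ..                
                                         .......## ..                
               ...             
[... 3279 characters left out ...]

    ..                         .......#################              
    ..                                                               
                                                                     
                                                                     
                                                                     
                                                                     
                                                                     
                                                                     
                                                               .#####
                                                            .########
```

Run:
```python
from m import *
a=np.array([.9892,.1466]);b=np.array([-.1466,.9892]);W=np.array([.6135,.189])
for n in("top","scene"):
    im=get_image(n);g=cv2.GaussianBlur(im["img"],(3,3),0).astype(np.float32)
    for nm,d,L,e in(("long",b,range(-72,73,4),a),("short",a,range(-48,49,4),b)):
        acc=0
        for off in(-.012,0,.012):
            u=proj(im,[[*(W+d*l/1000+e*off),.127] for l in L]).astype(np.float32)
            acc=acc+cv2.remap(g,u[:,None,0],u[:,None,1],1)[:,0]/3
        print(n,nm," ".join(f"{l}:{int(v[2])}/{int(v[2]-v[0])}" for l,v in zip(L,acc)))
```

```text
top long -72:139/23 -68:136/19 -64:124/12 -60:122/9 -56:117/16 -52:120/31 -48:150/38 -44:170/37 -40:172/36 -36:172/37 -32:172/38 -28:172/37 -24:172/36 -20:172/34 -16:171/34 -12:171/36 -8:171/36 -4:171/37 0:171/37 4:170/37 8:170/37 12:170/36 16:170/35 20:169/34 24:169/33 28:169/34 32:169/34 36:169/36 40:168/37 44:167/38 48:157/38 52:140/33 56:130/29 60:124/30 64:117/41 68:123/62 72:131/73
top short -48:174/26 -44:160/22 -40:129/20 -36:93/21 -32:93/27 -28:133/36 -24:165/37 -20:174/36 -16:173/35 -12:173/36 -8:172/36 -4:171/35 0:171/35 4:170/35 8:170/37 12:169/38 16:169/40 20:165/41 24:153/39 28:137/36 32:130/36 36:129/33 40:126/26 44:116/20 48:111/19
scene long -72:120/20 -68:125/15 -64:124/10 -60:115/11 -56:101/19 -52:114/29 -48:177/43 -44:227/45 -40:228/41 -36:227/43 -32:227/44 -28:227/44 -24:227/42 -20:228/38 -16:227/37 -12:227/39 -8:227/40 -4:227/41 0:227/42 4:228/43 8:227/43 12:227/42 16:227/40 20:227/38 24:227/36 28:227/36 32:228/37 36:228/39 40:227/41 44:227/42 48:223/45 52:193/51 56:169/63 60:166/81 64:140/75 68:130/57 72:142/58
scene short -48:92/23 -44:93/23 -40:93/23 -36:93/23 -32:111/28 -28:169/42 -24:219/46 -20:229/40 -16:227/39 -12:227/40 -8:227/40 -4:227/40 0:227/40 4:227/40 8:227/41 12:227/43 16:228/46 20:223/49 24:183/37 28:136/18 32:133/16 36:130/23 40:112/36 44:105/48 48:108/44
```

The block's top-face edges are within 2 mm of the wheel's centre in both views, and the wheel's outline hasn't changed. I'm handing the job in.

```bash
python3 -c "
from station import finish_job
print(finish_job())"
```

```text
the job is handed in; nothing more can be done
None
```

I handed the job in at about 24 s: the wheel is pressed into the corner against both rails, the hold-down stands open, and the block rests released on the wheel about 2 mm off centre by camera. `finish_job()` returned no verdict.

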